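# Refit a focus axle and its bearing caps on their own halves

### The job

Lower the loose focus axle into the two open bearing slots of the microscope's focus drive, bottomed in both with the brass pinion midway between them, then put the two tall bearing caps back over it, each on the lower half it was made with: only there do its feet pass the keys. Press both fully home, flush on their halves, let go, and leave the other things on the bench where they are.

Things in the scene. Friction and masses are not known exactly. Their poses are not given: they have to be found in the camera images.
- axle_mid (a point): the loose focus axle, lying on the bench: steel shaft 10 mm thick, 230 mm long, along y; the point is its centre, in the brass pinion (22 mm across, 24 mm long), where it balances and is best gripped across the shaft. Eight-sided black knobs, 44 mm across flats, 104 to 126 mm either side; flat end discs to 131 mm. About 280 g; it can be fitted either way round
- cap_a_mid (a point): tall aluminium bearing cap, 120 g; its centre, 26 mm above its underside; x is its length (across the shaft when fitted). Web 26 x 26 mm, 17 to 52 mm up: grip it across y, pads 30 mm or more up to clear the shaft; flange 56 x 26 mm, 11 to 17 mm up. Two feet below, 12 mm wide in y, 7.5 to 25 mm from the middle in x, at corners (+x,-y) and (-x,+y). Fits either way round
- cap_b_mid (a point): second tall bearing cap, the mirror image of cap_a and of the same sizes, seen alike from above: its two feet, 11.5 mm tall, stand at corners (+x,+y) and (-x,-y). Same point, axes and grip; it too fits either way round (a half turn about z changes nothing). Both caps stand upright on the mat
- seat_left (a point): left bearing place, towards +y of the drive: point on the seated shaft's axis in the parting plane (the flat top of the 56 x 26 mm lower half), 50 mm above the bench; y along the shaft. Keys 10 mm high, 19 x 12 mm, stand at two diagonal corners: at (+x,+y) and (-x,-y) they take only cap_a, at (+x,-y) and (-x,+y) only cap_b. The lower halves swap places between runs: look or feel
- seat_right (a point): right bearing place, towards -y, 100 mm from the left; same axes and sizes, with the other keys. The proper cap has about 2 mm play each way and goes down until its centre is 26 mm above this point; the wrong one stops hard on the keys, 10 mm higher. Over the last 5 mm sprung side pads grip the flange: pushing home takes about 4 to 12 N, its weight is not enough
- drive: focus drive, fixed to the bench; origin under its middle. Black plate 86 x 190 x 12 mm with two aluminium lower halves 50 mm either side of the middle along y. Each has a V-floored slot along y, 13 mm wide, open at the top; bottomed in both, the axle lies level along y, its centre 50 mm above the origin, pinion midway. At each half, steel posts 36 to 41 mm from the shaft in x, 62 mm high, carry the sprung pads (flared tops 71 mm high)
- odd_cap: bystander: a low, wide aluminium cap of another machine, 72 x 30 x 28 mm, flat on top, no web; fits nowhere here. Origin under its centre
- spool: bystander: steel-coloured solder spool standing on end, 50 mm across, 40 mm high. Origin under its centre
- jar: bystander: small jar, 44 mm across, 50 mm high. Origin under its centre
- spare_knob: bystander: black knob lying flat, 48 mm across, 28 mm high. Origin under its centre
- driver: bystander: black-handled screwdriver, 170 mm long, lying on the bench along its x axis. Origin under its middle
- mug: bystander: dark red mug, 76 mm across, 85 mm high. Origin under its centre
Mind the look-alikes: they are no part of the job. What is shaped like the part that bears cap_a_mid but green or pink is not meant.

How it is judged (in metres and radians):
At the end, for the whole second after the job is handed in: axle in both slots: within 3 mm across, 12 mm along, at most 1.8 mm above bottomed, in line within 0.03 rad; a tall cap home at each bearing place: underside within 1.8 mm of the parting plane (only possible on its own half), centred within 4 mm, level within 0.06 rad, in line within 0.12 rad (x of axle_mid in the frame of drive between -0.003 and 0.003 m and y of axle_mid in the frame of drive between -0.012 and 0.012 m and z of axle_mid in the frame of drive below 0.0518 m and angle between the y axis of axle_mid and the y axis of drive, either way round below 0.03 rad and ((horizontal distance between cap_a_mid and seat_left below 0.004 m and z of cap_a_mid in the frame of seat_left between 0.022 and 0.0278 m and angle between each of cap_a_mid, cap_b_mid's own z axis and vertical below 0.06 rad and angle between the y axis of cap_a_mid and the y axis of seat_left, either way round below 0.12 rad and horizontal distance between cap_b_mid and seat_right below 0.004 m and z of cap_b_mid in the frame of seat_right between 0.022 and 0.0278 m and angle between the y axis of cap_b_mid and the y axis of seat_right, either way round below 0.12 rad) or (horizontal distance between cap_a_mid and seat_right below 0.004 m and z of cap_a_mid in the frame of seat_right between 0.022 and 0.0278 m and angle between each of cap_a_mid, cap_b_mid's own z axis and vertical below 0.06 rad and angle between the y axis of cap_a_mid and the y axis of seat_right, either way round below 0.12 rad and horizontal distance between cap_b_mid and seat_left below 0.004 m and z of cap_b_mid in the frame of seat_left between 0.022 and 0.0278 m and angle between the y axis of cap_b_mid and the y axis of seat_left, either way round below 0.12 rad))); the robot touches nothing.
It fails at once if a bystander (odd cap, spool, jar, spare knob, screwdriver or mug) is shifted by more than 30 mm (distance of any of odd_cap, spool, jar, spare_knob, driver, mug from where it was at the start of the episode above 0.03 m).
It also fails if it takes over 72 s, if anything falls off the work surface, if the arm or the gripper's body presses on something with over 40 N, if the wrist force passes 120 N, or if a joint passes its speed limit or range.

### The arm

A 6-joint arm with a two-finger parallel gripper is mounted at the origin on the work surface. World frame = base frame: x ahead of the robot, y to its left, z up, the work surface at z = 0. Lengths are in m, angles in degrees, forces in N, time in s.
With the tool pointing down it reaches from about 0.35 to 0.875 m from the base axis. Payload 4.2 kg.
Tool frame: the origin (TCP) lies at the very end of the fingers, on their centre line; the grasp point (between the pads) lies 19 mm behind it; z points along the fingers, y is the line along which they close (so a half turn about z gives the same grasp; the last joint's range is limited). The gripper opens to 87 mm and grips with 3 to 60 N. Pads are 19 mm wide; open, the fingers measure 117 mm over their backs; the gripper's body (75 mm by 190 mm) begins 51 mm behind the grasp point.
Start: joints at [79.332, 22.042, 0.453, 0, -68.411, -14.817], TCP at [0.269, 0.564, 0.223] pointing down, gripper open.
Joint ranges: [-179.83, 179.83], [-69.29, 118.12], [-61.27, 80.66], [-181.25, 117.63], [-171.15, -9.14], [-177.46, 177.46]. Speed limits (degrees/s): [159.86, 159.86, 180, 180, 180, 180].

### API

Orientations are given as a 3x3 rotation matrix whose columns are the frame's x, y, z axes.
In Python, from station import monitor, cams, ticket gives the robot as it stands.
- The arm moves only by the tool drive_tool, never from a script. Its argument "moves" is a list of rows, each an object with "delta_pos": the shift along the tool's x, y, z in mm, a list of three; "turn": the turn about the tool's z in rad; "claw": the opening, from 0 (shut) to 1 (fully open). A call has 1 to 12 rows; each row shifts and turns the commanded pose from where the row before left it, along the tool's axes as they then stand; what a row does not reach is not made up. A row lasts 1/8 s, in which the tool goes at most 62.5 mm and 10.7 degrees, less where a joint would pass 70% of its speed; a pose out of reach is approached as far as the arm can. A call is refused whole if a number of a shift passes 62.5 or a number of a turn 0.188, either way. A call with a gripper value outside its range is refused whole. The fingers move at their own pace and stop on an object; the grip force is fixed at half the most. Time passes only in rows, so rows that do not move let the fingers close. It gives the time, the measured TCP pose, the force, the opening and the grip force at its end, in the units of the state.
- monitor.sense(): the state, without advancing time (a new reading comes with each control period).
- cams.capture(name): name is "scene" or "top"; returns a dict with "color" (420x560x3 uint8, red, green, blue), "range_z" (420x560 float32, m along the optical axis (not along the pixel's ray), 0 where there is no reading), "vertical_fov" (degrees; the focal length in pixels is half the picture's height over the tangent of half this angle, whatever the lens; pixels are square), "cx", "cy" (the principal point, pixels), "dist" ([k1, k2, p1, p2, k3] as OpenCV has them; the pictures are not rectified), "extrinsics" (4x4, takes a point from camera to world coordinates). Camera axes: x right, y down, z forward; pixel columns grow to the right and rows downward; lengths in m; the calibration is good to about 2 mm. A picture is of the moment at which its call begins.
- ticket.finish_job(): hands the job in; it is judged then, once.
The state is a dict: "time_s": time; "joints": joint angles; "joint_velocities": joint speeds; "effort": joint torques, N m; "tcp_pos": TCP position; "ee_rot": TCP orientation; "wrist_force": force on the tool from outside, world axes, zero at the start; "moment": the same for the moment, N m; "gripper_width": opening from 0.0 (shut) to 1.0 (fully open); "gripper_force": force on a finger pad.
Only numpy, scipy, OpenCV 4.12 (cv2) and the standard library are available. Lean on these libraries where they do the work, as an engineer would, in place of code of your own. Each camera call takes 0.05 s, during which the arm holds its last target. There are 200 camera calls.

## Working session

There is one attempt and no reset: what is moved stays moved. The work goes in short steps, Python scripts to look and compute and a tool call to move; the robot and the scene stay as the last step left them, time stands still between calls to the robot, and variables do not carry over. Pictures are saved under pics/ and viewed, at most 10 in all, crops included, and the job is handed in when it is done.

Besides the shell and the picture viewer there is one more tool, called after "Request:" as name(argument=value, ...), one argument or row to a line, values as JSON. drive_tool: Moves the arm, as the interface text tells. Its arguments: {"type":"object","properties":{"moves":{"type":"array","items":{"type":"object","properties":{"delta_pos":{"type":"array","items":{"type":"number"}},"turn":{"type":"number"},"claw":{"type":"number"}}}}},"required":["moves"]}

```bash
mkdir -p pics; cat > h.py <<'E'
import numpy as np, cv2
from station import monitor, cams, ticket
def cap(n):
    c=cams.capture(n); h,w=c["range_z"].shape
    f=h/2/np.tan(np.radians(c["vertical_fov"])/2)
    K=np.array([[f,0,c["cx"]],[0,f,c["cy"]],[0,0,1]])
    v,u=np.mgrid[:h,:w]
    p=cv2.undistortPoints(np.stack([u.ravel(),v.ravel()],1).astype(np.float64)[:,None],K,np.array(c["dist"]))[:,0].reshape(h,w,2)
    z=c["range_z"][...,None]; d=np.concatenate([p,np.ones((h,w,1))],2)
    E=np.array(c["extrinsics"]); c["P"]=(d*z)@E[:3,:3].T+E[:3,3]; c["D"]=d@E[:3,:3].T; c["O"]=E[:3,3]
    c["P"][c["range_z"]==0]=np.nan
    return c
E
python3 - <<'E'
from h import *
for n in("scene","top"):
    c=cap(n); np.savez("/tmp/"+n,P=c["P"],D=c["D"],O=c["O"],color=c["color"]); print(n,c["O"],c["vertical_fov"],np.isnan(c["P"][...,0]).mean())
    cv2.imwrite(f"pics/{n}0.png",cv2.resize(c["color"][...,::-1],(800,600)))
s=monitor.sense(); print(s)
E
```

```text
scene [1.18772042 0.04758899 1.07806447] 47.76241072147957 0.003983843537414966
top [0.51953059 0.09799241 1.05914701] 56.89014009542673 0.0038435374149659862
{'time_s': 0.1, 'joints': array([ 7.93332194e+01,  2.20844225e+01,  3.87107286e-01, -2.40323425e-02,
       -6.84108927e+01, -1.48155952e+01]), 'joint_velocities': array([ 0.01893925, -0.12270343,  0.12995961, -0.00484724, -0.11726842,
       -0.02074034]), 'effort': array([ 4.76195728e-04, -3.91692567e+01,  1.87935555e+01,  4.23186958e+00,
        1.35103296e-02, -6.82405744e-05]), 'tcp_pos': array([0.26866396, 0.56371056, 0.22158926]), 'ee_rot': array([[ 9.02651138e-01, -4.30372382e-01, -7.32844063e-04],
       [-4.30372993e-01, -9.02649381e-01, -1.78372906e-03],
       [ 1.06166485e-04,  1.92548136e-03, -9.99998141e-01]]), 'wrist_force': array([ 0.26866416, -0.0789548 ,  0.13142946]), 'moment': array([-0.04744166, -0.00571335, -0.05634571]), 'gripper_force': 0.0, 'gripper_width': 1.00250760808638}
```

View pics/top0.png

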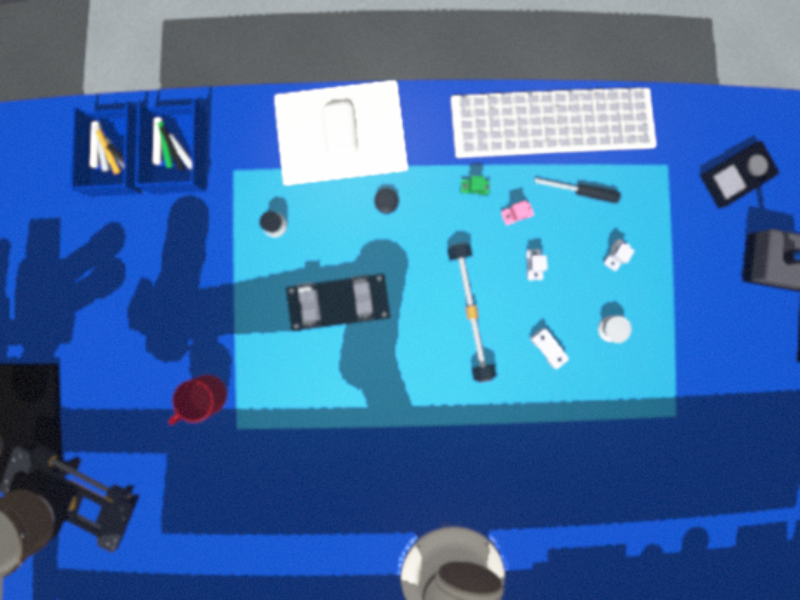

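View pics/scene0.png

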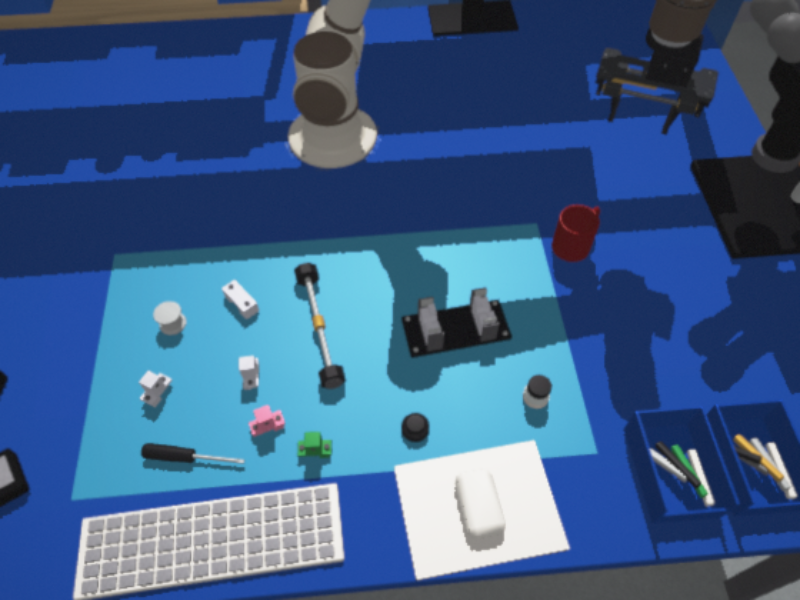

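The top view (800x600 scale) shows the drive at (338,301), axle pinion at (472,312), and white tall caps at (537,263) and (619,252). The odd cap is at (549,347). The scene view agrees: caps at (249,372) and (154,387), drive at (456,327). Next I'll measure heights and view crops.

```bash
cat > m.py <<'E'
from h import *
S={n:dict(np.load(f"/tmp/{n}.npz")) for n in("scene","top")}
for n,boxes in {"top":dict(cap1=(520,238,555,290),cap2=(600,232,640,275),drive=(284,270,394,335),axle=(445,228,500,385)),
 "scene":dict(cap1=(233,350,264,395),cap2=(135,365,175,408),drive=(400,282,515,358),axle=(292,260,350,390))}.items():
    for k,(a,b,c,d) in boxes.items():
        s=.7; P=S[n]["P"][int(b*s):int(d*s),int(a*s):int(c*s)].reshape(-1,3)
        for lo,hi in {"cap1":[(.045,.06),(.008,.022)],"cap2":[(.045,.06),(.008,.022)],"drive":[(.005,.02),(.043,.054),(.055,.066),(.067,.08)],"axle":[(.026,.06),(.012,.06)]}[k]:
            q=P[(P[:,2]>lo)&(P[:,2]<hi)]
            if len(q)<3: print(n,k,lo,len(q));continue
            (cx,cy),wh,an=cv2.minAreaRect((q[:,:2]*1000).astype(np.float32))
            print(n,k,lo,len(q),"med",(np.median(q,0)*1000).round(1),"rect",round(cx,1),round(cy,1),np.round(wh,1),round(an,1))
ims=[]
for n,(a,b,c,d) in [("top",(190,180,280,240)),("scene",(270,190,370,257)),("scene",(85,235,195,308)),("top",(355,155,455,222))]:
    ims.append(cv2.resize(S[n]["color"][b:d,a:c,::-1],(400,290),interpolation=cv2.INTER_CUBIC))
cv2.imwrite("pics/crop0.png",np.vstack([np.hstack(ims[:2]),np.hstack(ims[2:])]))
E
python3 m.py
```

```text
top cap1 0.045 98 med [ 601.1 -165.9   52.6] rect 602.5 -167.1 [27.2 24. ] 89.9
top cap1 0.008 107 med [ 590.3 -165.9   17.9] rect 602.4 -167.0 [52.8 26.6] 2.2
top cap2 0.045 110 med [ 617.3 -329.3   52.8] rect 618.1 -330.5 [27.  27.2] 58.5
top cap2 0.008 89 med [ 607.2 -323.9   17.8] rect 618.8 -329.7 [26.4 59.4] 58.9
top drive 0.005 1624 med [538.1 207.   12.9] rect 539.0 209.2 [201.9 119.9] 88.8
top drive 0.043 286 med [539.5 239.6  49.9] rect 536.4 207.6 [ 77.1 127.5] 6.6
top drive 0.055 241 med [542.  240.1  61.4] rect 538.8 208.5 [ 82.1 126.6] 6.7
top drive 0.067 74 med [538.  244.8  69.9] rect 535.6 208.3 [ 72.9 123.2] 6.5
top axle 0.026 560 med [514.3 -43.9  34.7] rect 514.3 -44.6 [262.5  44.3] 10.2
top axle 0.012 687 med [514.2 -43.6  31.9] rect 514.3 -44.6 [262.5  44.6] 10.2
scene cap1 0.045 109 med [ 606.8 -166.7   50.1] rect 606.4 -166.7 [27.2 24.6] 1.9
scene cap1 0.008 88 med [ 624.5 -164.    16.4] rect 607.7 -166.9 [55.5 25.5] 0.6
scene cap2 0.045 118 med [ 624.2 -331.4   50.1] rect 623.3 -332.2 [28.6 25.4] 59.0
scene cap2 0.008 139 med [ 634.8 -331.3   15.6] rect 623.0 -331.6 [27.3 56.8] 57.8
scene drive 0.005 1408 med [547.5 205.8  10.4] rect 527.6 222.0 [120.7 222.5] 4.3
scene drive 0.043 288 med [541.4 242.1  47.9] rect 542.8 208.1 [ 80.9 127.3] 6.7
scene drive 0.055 274 med [544.7 171.2  59.1] rect 540.5 207.8 [ 85.9 127.4] 6.6
scene drive 0.067 42 med [517.1 244.9  68.9] rect 541.2 207.9 [ 67.4 120.6] 6.7
scene axle 0.026 463 med [529.7 -41.4  34. ] rect 520.0 -43.8 [261.2  43.8] 10.3
scene axle 0.012 714 med [529.7 -41.6  28.9] rect 520.1 -43.9 [261.2  43.8] 10.3
```

View pics/crop0.png

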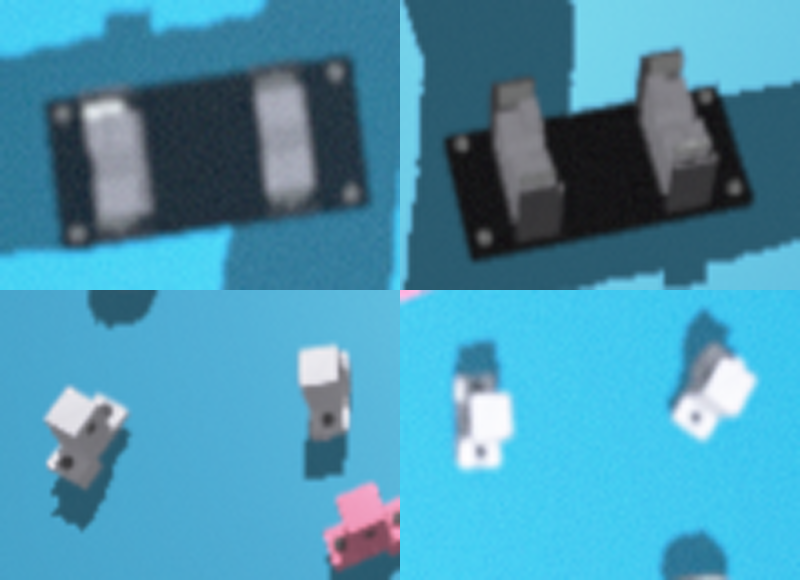

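```bash
cat > k.py <<'E'
from h import *
S={n:dict(np.load(f"/tmp/{n}.npz")) for n in("scene","top")}
th=np.radians(6.6); R=np.array([[np.cos(th),-np.sin(th)],[np.sin(th),np.cos(th)]])
for n,c0 in(("top",(536.4,208.2)),("scene",(541.3,207.9))):
    Q=S[n]["P"].reshape(-1,3)*1000; L=(Q[:,:2]-c0)@R
    for y0 in(50,-50):
        print(n,"seat",y0)
        for xa in range(-30,30,6):
            print(xa+3,[ (round(float(np.median(Q[m,2])),0) if (m:=(abs(L[:,0]-xa-3)<3.5)&(abs(L[:,1]-y0-yy)<2.5)&(Q[:,2]>25)).sum()>0 else None) for yy in(-10,-5,0,5,10)])
a=S["scene"]["color"]
f=lambda x,y:cv2.resize(a[y-17:y+18,x-17:x+18,::-1],(400,400),interpolation=cv2.INTER_CUBIC)
cv2.imwrite("pics/crop1.png",np.hstack([f(108,272),f(174,262)]))
E
python3 k.py
```

```text
top seat 50
-27 [68.0, 68.0, 69.0, 70.0, 69.0]
-21 [62.0, 60.0, 50.0, 51.0, 51.0]
-15 [62.0, 61.0, 53.0, 51.0, 50.0]
-9 [59.0, 59.0, 56.0, 50.0, 51.0]
-3 [50.0, 49.0, 50.0, 48.0, 50.0]
3 [41.0, 44.0, 46.0, 45.0, 46.0]
9 [50.0, 53.0, 50.0, 51.0, 52.0]
15 [51.0, 51.0, 54.0, 61.0, 60.0]
21 [50.0, 49.0, 52.0, 60.0, 60.0]
27 [50.0, 50.0, 60.0, 62.0, 61.0]
top seat -50
-27 [65.0, 70.0, 67.0, 70.0, 66.0]
-21 [51.0, 51.0, 56.0, 62.0, 59.0]
-15 [51.0, 53.0, 52.0, 63.0, 60.0]
-9 [51.0, 52.0, 55.0, 60.0, 60.0]
-3 [49.0, 50.0, 47.0, 49.0, 48.0]
3 [46.0, 44.0, 44.0, 46.0, 46.0]
9 [51.0, 50.0, 50.0, 49.0, 50.0]
15 [59.0, 60.0, 51.0, 51.0, 51.0]
21 [62.0, 61.0, 55.0, 49.0, 50.0]
27 [62.0, 62.0, 51.0, 51.0, 53.0]
scene seat 50
-27 [60.0, 61.0, 61.0, 59.0, 61.0]
-21 [58.0, 59.0, 50.0, 51.0, 49.0]
-15 [57.0, 57.0, 53.0, 49.0, 48.0]
-9 [49.0, 50.0, 46.0, 47.0, 46.0]
-3 [45.0, 42.0, 44.0, 44.0, 43.0]
3 [None, 45.0, 47.0, None, None]
9 [50.0, 48.0, 47.0, 56.0, 57.0]
15 [48.0, 48.0, 52.0, 58.0, 59.0]
21 [48.0, 48.0, 56.0, 58.0, 58.0]
27 [47.0, 54.0, 60.0, 56.0, 59.0]
scene seat -50
-27 [53.0, 57.0, 61.0, 63.0, 62.0]
-21 [49.0, 50.0, 52.0, 58.0, 57.0]
-15 [50.0, 50.0, 51.0, 58.0, 56.0]
-9 [48.0, 50.0, 46.0, 49.0, 50.0]
-3 [44.0, 45.0, 43.0, 44.0, 43.0]
3 [None, None, 45.0, 43.0, 45.0]
9 [55.0, 59.0, None, 48.0, 48.0]
15 [59.0, 61.0, 54.0, 50.0, 49.0]
21 [58.0, 58.0, 58.0, 46.0, None]
27 [51.0, 56.0, 58.0, 54.0, 54.0]
```

View pics/crop1.png

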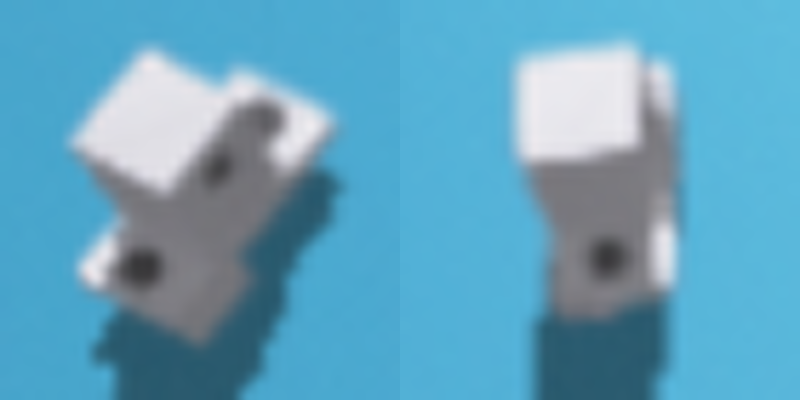

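Keys sit high at (+x,+y) and (-x,-y) on the left half, so it takes cap_a and the right takes cap_b. The crop suggests the rotated cap (left) has its +x,+y foot. I'll check the colour at the projected foot positions.

```bash
python3 - <<'E'
from h import *
S={n:dict(np.load(f"/tmp/{n}.npz")) for n in("scene","top")}
a=S["scene"]; dirs=a["D"]/np.linalg.norm(a["D"],axis=2,keepdims=True)
def pix(p):
    v=np.array(p)/1000-a["O"]; v/=np.linalg.norm(v); return np.unravel_index(np.argmax(dirs@v),dirs.shape[:2])
for name,c,t in(("cap2",(623,-331.9),-31.3),("cap1",(607,-166.8),1.2)):
    t=np.radians(t); X=np.array([np.cos(t),np.sin(t)]); Y=np.array([-X[1],X[0]])
    for x,y in((16,13),(-16,13),(25,7),(25,-7),(16,-13),(-16,-13)):
        for z in(2,5,8,14):
            p=np.r_[np.array(c)+x*X+y*Y,z-1.5]; i=pix(p); print(name,x,y,z,i,a["color"][i],(a["P"][i]*1000-p).round(0))
E
```

```text
cap2 16 13 2 (np.int64(282), np.int64(111)) [ 64  96 113] [-0.  1. -1.]
cap2 16 13 5 (np.int64(281), np.int64(110)) [111 114 120] [-3. -1. -3.]
cap2 16 13 8 (np.int64(281), np.int64(110)) [111 114 120] [-3. -1. -6.]
cap2 16 13 14 (np.int64(280), np.int64(109)) [117 116 122] [-1. -1. -2.]
cap2 -16 13 2 (np.int64(272), np.int64(118)) [ 39  88 109] [ 1. -1. -1.]
cap2 -16 13 5 (np.int64(271), np.int64(118)) [ 43  90 110] [-3. -2. -5.]
cap2 -16 13 8 (np.int64(271), np.int64(118)) [ 43  90 110] [-3. -2. -8.]
cap2 -16 13 14 (np.int64(269), np.int64(117)) [136 142 151] [0. 1. 3.]
cap2 25 7 2 (np.int64(284), np.int64(106)) [ 65  96 111] [ 0. -1.  0.]
cap2 25 7 5 (np.int64(283), np.int64(106)) [107 113 121] [3. 3. 9.]
cap2 25 7 8 (np.int64(283), np.int64(106)) [107 113 121] [3. 3. 6.]
cap2 25 7 14 (np.int64(282), np.int64(105)) [120 122 129] [1. 1. 1.]
cap2 25 -7 2 (np.int64(282), np.int64(102)) [ 68  99 116] [ 1.  1. -0.]
cap2 25 -7 5 (np.int64(281), np.int64(101)) [102 131 149] [ 5.  3. 11.]
cap2 25 -7 8 (np.int64(281), np.int64(101)) [102 131 149] [5. 3. 8.]
cap2 25 -7 14 (np.int64(280), np
[... 1658 characters left out ...]
t64(173)) [100 108 118] [-1. -1. -3.]
cap1 25 -7 14 (np.int64(271), np.int64(173)) [118 118 124] [1. 1. 0.]
cap1 16 -13 2 (np.int64(270), np.int64(171)) [124 125 131] [ 7.  2. 13.]
cap1 16 -13 5 (np.int64(269), np.int64(171)) [126 127 132] [ 7.  3. 15.]
cap1 16 -13 8 (np.int64(269), np.int64(171)) [126 127 132] [ 7.  3. 12.]
cap1 16 -13 14 (np.int64(268), np.int64(170)) [106 123 136] [ -7.  -4. -14.]
cap1 -16 -13 2 (np.int64(259), np.int64(171)) [135 134 141] [28.  9. 48.]
cap1 -16 -13 5 (np.int64(258), np.int64(171)) [212 210 218] [27. 10. 50.]
cap1 -16 -13 8 (np.int64(258), np.int64(171)) [212 210 218] [27. 10. 47.]
cap1 -16 -13 14 (np.int64(256), np.int64(171)) [229 229 235] [20.  9. 38.]
```

Both tests agree: the cap near y=-0.167 is cap_a and goes left, and the one near y=-0.331 is cap_b and goes right. Next I turn the tool and move above the axle, taken as the mean of both views: (517.2, -44.2), shaft at 10.2°.

```bash
cat > go.py <<'E'
import sys
from h import *
def go(x,y,z,phi=None):
    s=monitor.sense(); R=np.array(s["ee_rot"]); p=np.array(s["tcp_pos"])*1000
    a=np.degrees(np.arctan2(R[1,1],R[0,1]))
    print("t",s["time_s"],"tcp",p.round(1),"phi",a.round(2),"F",np.round(s["wrist_force"],1),"w",round(s["gripper_width"],3))
    if phi is not None:
        d=(phi-a+180)%360-180; print("turn rad",round(float(-np.radians(d)),4))
        t=np.radians(phi); R=np.array([[-np.sin(t),np.cos(t),0],[np.cos(t),np.sin(t),0],[0,0,-1]]).T
        R=np.array([[np.sin(t)*-1,np.cos(t),0],[np.cos(t),np.sin(t),0],[0,0,-1]])
    print("delta(after turn)",(R.T@(np.array([x,y,z])-p)).round(1))
if __name__=="__main__": go(*map(float,sys.argv[1:]))
E
python3 go.py 517.2 -44.2 100 -79.8
```

```text
t 0.1 tcp [268.7 563.7 221.6] phi -115.49 F [ 0.3 -0.1  0.1] w 1.003
turn rad -0.6229
delta(after turn) [137.  642.3 121.6]
```

Request:
drive_tool(
  moves=[
    {"delta_pos": [0,0,0],"turn": -0.1557,"claw": 1},
    {"delta_pos": [0,0,0],"turn": -0.1557,"claw": 1},
    {"delta_pos": [0,0,0],"turn": -0.1557,"claw": 1},
    {"delta_pos": [0,0,0],"turn": -0.1557,"claw": 1},
    {"delta_pos": [10,50,0],"turn": 0,"claw": 1},
    {"delta_pos": [10,50,0],"turn": 0,"claw": 1},
    {"delta_pos": [10,50,0],"turn": 0,"claw": 1},
    {"delta_pos": [10,50,0],"turn": 0,"claw": 1},
    {"delta_pos": [10,50,0],"turn": 0,"claw": 1},
    {"delta_pos": [10,50,0],"turn": 0,"claw": 1},
    {"delta_pos": [10,50,0],"turn": 0,"claw": 1},
    {"delta_pos": [10,50,0],"turn": 0,"claw": 1},
  ],
)

```text
time_s: 1.6
tcp_pos: [0.4186, 0.183, 0.2224]
ee_rot: [[0.984, 0.177, -0.0], [0.177, -0.984, -0.0], [-0.0, 0.0, -1.0]]
wrist_force: [0.4, -0.1, 0.2]
gripper_width: 0.998
gripper_force: 0.0
```

Request:
drive_tool(
  moves=[
    {"delta_pos": [11.4,48.5,20],"turn": 0,"claw": 1},
    {"delta_pos": [11.4,48.5,20],"turn": 0,"claw": 1},
    {"delta_pos": [11.4,48.5,20],"turn": 0,"claw": 1},
    {"delta_pos": [11.4,48.5,30],"turn": 0,"claw": 1},
    {"delta_pos": [11.4,48.3,31.6],"turn": 0,"claw": 1},
    {"delta_pos": [0,0,0],"turn": 0,"claw": 1},
    {"delta_pos": [0,0,0],"turn": 0,"claw": 1},
  ],
)

```text
time_s: 2.48
tcp_pos: [0.5174, -0.0438, 0.1009]
ee_rot: [[0.984, 0.177, -0.0], [0.177, -0.984, -0.0], [-0.0, 0.0, -1.0]]
wrist_force: [0.6, -0.3, 0.2]
gripper_width: 1.0
gripper_force: 0.0
```

```bash
python3 go.py 517.2 -44.2 4 -79.8
```

```text
t 2.475 tcp [517.4 -43.8 100.9] phi -79.83 F [ 0.6 -0.3  0.2] w 1.0
turn rad -0.0004
delta(after turn) [-0.3  0.4 96.9]
```

Request:
drive_tool(
  moves=[
    {"delta_pos": [0,0.4,40],"turn": 0,"claw": 1},
    {"delta_pos": [0,0,30],"turn": 0,"claw": 1},
    {"delta_pos": [0,0,15],"turn": 0,"claw": 1},
    {"delta_pos": [0,0,11.5],"turn": 0,"claw": 0.5},
    {"delta_pos": [0,0,0],"turn": 0,"claw": 0.3},
    {"delta_pos": [0,0,0],"turn": 0,"claw": 0.1},
    {"delta_pos": [0,0,0],"turn": 0,"claw": 0},
    {"delta_pos": [0,0,0],"turn": 0,"claw": 0},
    {"delta_pos": [0,0,0],"turn": 0,"claw": 0},
    {"delta_pos": [0,0,0],"turn": 0,"claw": 0},
  ],
)

```text
time_s: 3.72
tcp_pos: [0.5175, -0.0441, 0.0045]
ee_rot: [[0.984, 0.177, 0.0], [0.177, -0.984, 0.0], [0.0, 0.0, -1.0]]
wrist_force: [-1.0, -0.3, -0.1]
gripper_width: 0.288
gripper_force: 0.0
```

Request:
drive_tool(
  moves=[
    {"delta_pos": [0,0,0],"turn": 0,"claw": 0},
    {"delta_pos": [0,0,0],"turn": 0,"claw": 0},
    {"delta_pos": [0,0,0],"turn": 0,"claw": 0},
  ],
)

```text
time_s: 4.1
tcp_pos: [0.5176, -0.044, 0.0045]
ee_rot: [[0.984, 0.177, 0.0], [0.177, -0.984, 0.0], [0.0, -0.0, -1.0]]
wrist_force: [-0.9, 2.0, 0.8]
gripper_width: 0.239
gripper_force: 30.0
```

Request:
drive_tool(
  moves=[
    {"delta_pos": [0,0,-10],"turn": 0,"claw": 0},
    {"delta_pos": [0,0,-40],"turn": 0,"claw": 0},
    {"delta_pos": [0,0,-50],"turn": 0,"claw": 0},
    {"delta_pos": [0,0,-30],"turn": 0,"claw": 0},
    {"delta_pos": [0,0,0],"turn": 0,"claw": 0},
  ],
)

```text
time_s: 4.72
tcp_pos: [0.5189, -0.044, 0.137]
ee_rot: [[0.984, 0.177, 0.006], [0.177, -0.984, 0.001], [0.006, -0.0, -1.0]]
wrist_force: [0.6, -0.3, -3.0]
gripper_width: 0.241
gripper_force: 30.0
```

```bash
python3 go.py 540.3 208 110 -173.4
```

```text
t 4.725 tcp [518.9 -44.  137. ] phi -79.8 F [ 0.6 -0.3 -3. ] w 0.241
turn rad 1.6336
delta(after turn) [-247.8  -50.3   27. ]
```

Request:
drive_tool(
  moves=[
    {"delta_pos": [0,0,0],"turn": 0.0836,"claw": 0},
    {"delta_pos": [0,0,0],"turn": 0.16,"claw": 0},
    {"delta_pos": [0,0,0],"turn": 0.18,"claw": 0},
    {"delta_pos": [0,0,0],"turn": 0.18,"claw": 0},
    {"delta_pos": [0,0,0],"turn": 0.18,"claw": 0},
    {"delta_pos": [0,0,0],"turn": 0.18,"claw": 0},
    {"delta_pos": [0,0,0],"turn": 0.18,"claw": 0},
    {"delta_pos": [0,0,0],"turn": 0.18,"claw": 0},
    {"delta_pos": [0,0,0],"turn": 0.16,"claw": 0},
    {"delta_pos": [0,0,0],"turn": 0.1,"claw": 0},
    {"delta_pos": [0,0,0],"turn": 0.05,"claw": 0},
  ],
)

```text
time_s: 6.1
tcp_pos: [0.5159, -0.0444, 0.1323]
ee_rot: [[0.112, -0.994, -0.005], [-0.994, -0.112, -0.0], [-0.0, 0.005, -1.0]]
wrist_force: [-0.7, -0.1, -4.5]
gripper_width: 0.242
gripper_force: 30.0
```

Request:
drive_tool(
  moves=[
    {"delta_pos": [-20,-5,0],"turn": 0,"claw": 0},
    {"delta_pos": [-40,-8,0],"turn": 0,"claw": 0},
    {"delta_pos": [-50,-10,0],"turn": 0,"claw": 0},
    {"delta_pos": [-50,-10,0],"turn": 0,"claw": 0},
    {"delta_pos": [-48,-10,7],"turn": 0,"claw": 0},
    {"delta_pos": [-30,-5,10],"turn": 0,"claw": 0},
    {"delta_pos": [-9.8,-2.3,10],"turn": 0,"claw": 0},
    {"delta_pos": [0,0,0],"turn": 0,"claw": 0},
    {"delta_pos": [0,0,0],"turn": 0,"claw": 0},
  ],
)

```text
time_s: 7.22
tcp_pos: [0.5387, 0.2066, 0.1071]
ee_rot: [[0.114, -0.994, -0.001], [-0.994, -0.114, -0.001], [0.001, 0.001, -1.0]]
wrist_force: [1.0, 0.6, -1.7]
gripper_width: 0.247
gripper_force: 30.0
```

```bash
python3 go.py 540.3 208 110 -173.4; cat > mm.py <<'E'
from h import *
th=np.radians(6.6); X=np.array([np.cos(th),np.sin(th)]); Y=np.array([-X[1],X[0]])
s=monitor.sense(); p=np.array(s["tcp_pos"])*1000; g=p[2]+19
for n in("top","scene"):
    c=cap(n); np.savez("/tmp/"+n+"1",P=c["P"],D=c["D"],O=c["O"],color=c["color"])
    Q=c["P"].reshape(-1,3)*1000; L=np.c_[(Q[:,:2]-p[:2])@X,(Q[:,:2]-p[:2])@Y]
    k=(abs(L[:,0])<35)&(abs(L[:,1])>95)&(abs(L[:,1])<140)&(abs(Q[:,2]-g)<30)
    q=Q[k]; r=cv2.minAreaRect(q[:,:2].astype(np.float32)); print(n,"knobs",k.sum(),np.round(r[0],1),np.round(r[1],1),round(r[2],2),"zmax",np.percentile(q[:,2],95).round(1),"exp",g+22,"off local",((np.array(r[0])-p[:2])@np.c_[X,Y]).round(1))
    cv2.imwrite(f"pics/{n}1.png",cv2.resize(c["color"][150:250,170:300,::-1] if n=="top" else c["color"][160:260,250:390,::-1],(800,600),interpolation=cv2.INTER_CUBIC))
E
python3 mm.py
```

```text
t 7.225 tcp [538.7 206.6 107.1] phi -173.47 F [ 1.   0.6 -1.7] w 0.247
turn rad -0.0011
delta(after turn) [-1.2 -1.7 -2.9]
top knobs 205 [551.2  94.8] [33.4 43.2] 89.57 zmax 149.8 exp 148.06622439115012 off local [  -0.4 -112.4]
scene knobs 485 [541. 208.] [ 46.9 261.8] 6.47 zmax 147.1 exp 148.06622439115012 off local [2.4 1.2]
```

```bash
python3 - <<'E'
from h import *
px={"top":[(204,203.4),(265.4,194.9),(268.8,219.7),(207.6,228.2)],"scene":[(285.2,223.5),(346.5,212.4),(353.8,233.4),(291,244.7)]}
for n in px:
    a=dict(np.load(f"/tmp/{n}.npz")); g=a["color"].astype(float).mean(2); W=[]
    for u,v in px[n]:
        u0,v0=round(u),round(v); w=g[v0-3:v0+4,u0-3:u0+4]
        m=np.clip(w-70,0,None); yy,xx=np.mgrid[-3:4,-3:4]; m[(xx**2+yy**2)>9]=0
        # dark plate surroundings
        cu,cv=(u0+(m*xx).sum()/m.sum(),v0+(m*yy).sum()/m.sum()) if m.sum()>0 else (u,v)
        D=cv2.remap(a["D"],np.float32([[u]]),np.float32([[v]]),1)[0,0]; W.append(a["O"]+D*(.0125-a["O"][2])/D[2])
    W=np.array(W)*1000; print(n,W[:,:2].round(1).tolist(),"mean",W.mean(0).round(1))
    d=W[1]-W[0]; print("ang",np.degrees(np.arctan2(-d[0],d[1]*1))%180)
    # slot: depth minima & pose of half tops
# scene1: knobs plus each knob separately, top1 too
for n in("top","scene"):
    a=dict(np.load(f"/tmp/{n}1.npz")); Q=a["P"].reshape(-1,3)*1000
    for y in(324,91):
        k=(abs(Q[:,1]-y)<25)&(abs(Q[:,0]-(540-(y-208)*.116))<30)&(Q[:,2]>115)&(Q[:,2]<152)
        if k.sum()>5: r=cv2.minAreaRect(Q[k,:2].astype(np.float32)); print(n,y,k.sum(),np.round(r[0],1),np.round(r[1],1),round(r[2],1))
E
```

```text
top [[561.2, 294.6], [580.6, 127.8], [513.5, 120.0], [494.0, 286.1]] mean [537.3 207.1  12.5]
ang 6.624357791796797
scene [[519.0, 120.0], [498.8, 287.6], [565.8, 295.7], [584.7, 128.7]] mean [542.1 208.   12.5]
ang 6.859978697465634
top 91 210 [551.2  96. ] [36.  43.2] 89.0
scene 324 243 [529.7 319.6] [38.6 45.5] 76.7
scene 91 231 [553.9  96.9] [46.1 37.9] 5.8
```

View pics/scene1.png

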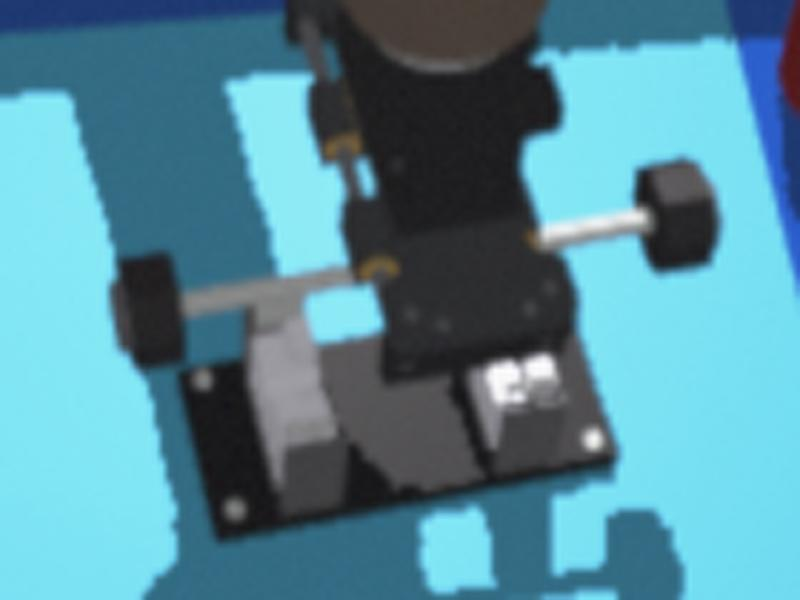

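Request:
drive_tool(
  moves=[
    {"delta_pos": [-1,-1.1,10],"turn": 0,"claw": 0},
    {"delta_pos": [0,0,20],"turn": 0,"claw": 0},
    {"delta_pos": [0,0,20],"turn": 0,"claw": 0},
    {"delta_pos": [0,0,10],"turn": 0,"claw": 0},
    {"delta_pos": [0,0,0],"turn": 0,"claw": 0},
    {"delta_pos": [0,0,0],"turn": 0,"claw": 0},
    {"delta_pos": [0,0,0],"turn": 0,"claw": 0},
  ],
)

```text
time_s: 8.2
tcp_pos: [0.5405, 0.2093, 0.0483]
ee_rot: [[0.115, -0.993, 0.002], [-0.993, -0.115, 0.001], [-0.001, -0.002, -1.0]]
wrist_force: [-0.6, -0.0, -1.8]
gripper_width: 0.241
gripper_force: 30.0
```

```bash
python3 go.py 539.7 207.7 45 -173.35; python3 mm.py
```

```text
t 8.2 tcp [540.5 209.3  48.3] phi -173.39 F [-0.6 -0.  -1.8] w 0.241
turn rad -0.0007
delta(after turn) [1.5 1.  3.3]
top knobs 185 [552.7  97.8] [43.6 33.7] 6.72 zmax 90.9 exp 89.31966442480464 off local [  -0.8 -112.1]
scene knobs 448 [542.9 211.1] [ 48.2 262.4] 6.57 zmax 87.6 exp 89.31966442480464 off local [2.6 1.5]
```

View pics/scene1.png

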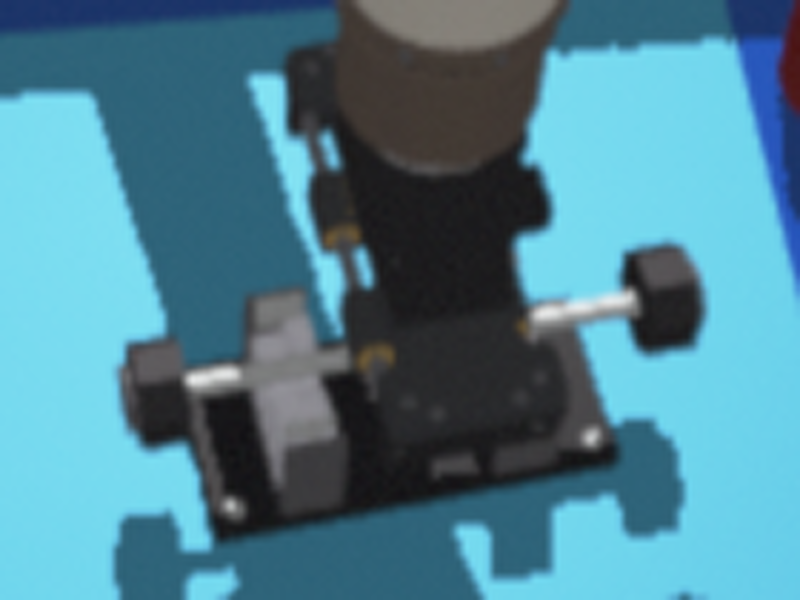

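Request:
drive_tool(
  moves=[
    {"delta_pos": [2.3,0.9,0],"turn": 0,"claw": 0},
    {"delta_pos": [0,0,4],"turn": 0,"claw": 0},
    {"delta_pos": [0,0,3],"turn": 0,"claw": 0},
    {"delta_pos": [0,0,2],"turn": 0,"claw": 0},
    {"delta_pos": [0,0,0],"turn": 0,"claw": 0},
    {"delta_pos": [0,0,0],"turn": 0,"claw": 0},
    {"delta_pos": [0,0,0],"turn": 0,"claw": 0},
  ],
)

```text
time_s: 9.18
tcp_pos: [0.5395, 0.2066, 0.0386]
ee_rot: [[0.115, -0.993, 0.0], [-0.993, -0.115, 0.0], [-0.0, -0.0, -1.0]]
wrist_force: [-1.0, 0.1, -3.1]
gripper_width: 0.243
gripper_force: 30.0
```

```bash
python3 go.py 539.7 206.7 33 -173.35
```

```text
t 9.175 tcp [539.5 206.6  38.6] phi -173.39 F [-1.   0.1 -3.1] w 0.243
turn rad -0.0008
delta(after turn) [-0.  -0.2  5.6]
```

Request:
drive_tool(
  moves=[
    {"delta_pos": [0,-0.2,1],"turn": 0,"claw": 0},
    {"delta_pos": [0,0,1],"turn": 0,"claw": 0},
    {"delta_pos": [0,0,1],"turn": 0,"claw": 0},
    {"delta_pos": [0,0,0],"turn": 0,"claw": 0},
  ],
)

```text
time_s: 9.68
tcp_pos: [0.5395, 0.2065, 0.0353]
ee_rot: [[0.115, -0.993, -0.0], [-0.993, -0.115, -0.0], [0.0, 0.0, -1.0]]
wrist_force: [-0.0, 0.2, -2.8]
gripper_width: 0.245
gripper_force: 30.0
```

Request:
drive_tool(
  moves=[
    {"delta_pos": [0,0,1],"turn": 0,"claw": 0},
    {"delta_pos": [0,0,1],"turn": 0,"claw": 0},
    {"delta_pos": [0,0,1],"turn": 0,"claw": 0},
    {"delta_pos": [0,0,0],"turn": 0,"claw": 0},
  ],
)

```text
time_s: 10.18
tcp_pos: [0.5395, 0.2066, 0.0326]
ee_rot: [[0.115, -0.993, 0.0], [-0.993, -0.115, -0.0], [0.0, 0.0, -1.0]]
wrist_force: [0.0, -0.7, -0.7]
gripper_width: 0.24
gripper_force: 30.0
```

Request:
drive_tool(
  moves=[
    {"delta_pos": [0,0,0.8],"turn": 0,"claw": 0},
    {"delta_pos": [0,0,0],"turn": 0,"claw": 0},
    {"delta_pos": [0,0,0],"turn": 0,"claw": 0},
  ],
)

```text
time_s: 10.55
tcp_pos: [0.5396, 0.2066, 0.0325]
ee_rot: [[0.115, -0.993, 0.0], [-0.993, -0.115, 0.0], [0.0, -0.0, -1.0]]
wrist_force: [-4.4, -1.4, 5.7]
gripper_width: 0.243
gripper_force: 30.0
```

Request:
drive_tool(
  moves=[
    {"delta_pos": [0,0,0],"turn": 0,"claw": 0.4},
    {"delta_pos": [0,0,0],"turn": 0,"claw": 0.6},
    {"delta_pos": [0,0,0],"turn": 0,"claw": 0.6},
    {"delta_pos": [0,0,0],"turn": 0,"claw": 0.6},
    {"delta_pos": [0,0,-20],"turn": 0,"claw": 0.6},
    {"delta_pos": [0,0,-50],"turn": 0,"claw": 0.6},
    {"delta_pos": [0,0,-60],"turn": 0,"claw": 0.6},
    {"delta_pos": [0,0,-20],"turn": 0,"claw": 0.6},
    {"delta_pos": [0,0,0],"turn": 0,"claw": 0.6},
    {"delta_pos": [0,0,0],"turn": 0,"claw": 0.6},
  ],
)

```text
time_s: 11.8
tcp_pos: [0.5386, 0.2061, 0.18]
ee_rot: [[0.115, -0.993, -0.003], [-0.993, -0.115, -0.001], [0.001, 0.003, -1.0]]
wrist_force: [-0.0, -0.0, -1.0]
gripper_width: 0.6
gripper_force: 0.0
```

```bash
python3 go.py 604.4 -167 150 -88.8;  python3 go.py 604.4 -167 150 91.2; python3 - <<'E'
from h import *
th=np.radians(6.6); A=np.array([[np.cos(th),-np.sin(th)],[np.sin(th),np.cos(th)]])
for n,b in(("top",(537.3,207.1)),("scene",(542.1,208))):
    Q=cap(n)["P"].reshape(-1,3)*1000; L=(Q[:,:2]-b)@A
    k=(abs(L[:,0])<34)&(abs(L[:,1])>97)&(abs(L[:,1])<140)&(Q[:,2]>30)&(Q[:,2]<90)
    r=cv2.minAreaRect(L[k].astype(np.float32)); print(n,k.sum(),np.round(r[0],1),np.round(r[1],1),round(r[2],1),[np.percentile(Q[k&(np.sign(L[:,1])==s),2],95).round(1) for s in(1,-1)])
E
```

```text
t 11.8 tcp [538.6 206.1 180. ] phi -173.42 F [-0. -0. -1.] w 0.6
turn rad -1.4769
delta(after turn) [ 57.9 374.4  30. ]
t 11.8 tcp [538.6 206.1 180. ] phi -173.42 F [-0. -0. -1.] w 0.6
turn rad 1.6647
delta(after turn) [ -57.9 -374.4   30. ]Traceback (most recent call last):
  File "<stdin>", line 6, in <module>
    return _quantile_unchecked(
        a, q, axis, out, overwrite_input, method, keepdims, weights)
    return _ureduce(a,
                    func=_quantile_ureduce_func,
    ...<5 lines>...
                    overwrite_input=overwrite_input,
                    method=method)
    r = func(a, **kwargs)
    result = _quantile(arr,
                       quantiles=q,
    ...<2 lines>...
                       out=out,
                       weights=wgt)
    slices_having_nans = np.isnan(arr[-1, ...])
                                  ~~~^^^^^^^^^
IndexError: index -1 is out of bounds for axis 0 with size 0
```

Request:
drive_tool(
  moves=[
    {"delta_pos": [0,0,0],"turn": -0.1477,"claw": 0.6},
    {"delta_pos": [0,0,0],"turn": -0.165,"claw": 0.6},
    {"delta_pos": [0,0,0],"turn": -0.165,"claw": 0.6},
    {"delta_pos": [0,0,0],"turn": -0.165,"claw": 0.6},
    {"delta_pos": [0,0,0],"turn": -0.165,"claw": 0.6},
    {"delta_pos": [0,0,0],"turn": -0.165,"claw": 0.6},
    {"delta_pos": [0,0,0],"turn": -0.165,"claw": 0.6},
    {"delta_pos": [0,0,0],"turn": -0.165,"claw": 0.6},
    {"delta_pos": [0,0,0],"turn": -0.176,"claw": 0.6},
  ],
)

```text
time_s: 12.98
tcp_pos: [0.5389, 0.2061, 0.1796]
ee_rot: [[1.0, 0.029, -0.003], [0.029, -1.0, -0.002], [-0.003, 0.002, -1.0]]
wrist_force: [0.0, 0.3, -0.1]
gripper_width: 0.605
gripper_force: 0.0
```

Request:
drive_tool(
  moves=[
    {"delta_pos": [8,50,0],"turn": 0,"claw": 0.6},
    {"delta_pos": [8,50,0],"turn": 0,"claw": 0.6},
    {"delta_pos": [8,50,0],"turn": 0,"claw": 0.6},
    {"delta_pos": [8,50,0],"turn": 0,"claw": 0.6},
    {"delta_pos": [8,50,0],"turn": 0,"claw": 0.6},
    {"delta_pos": [8,50,20],"turn": 0,"claw": 0.6},
    {"delta_pos": [7,50,30],"turn": 0,"claw": 0.6},
    {"delta_pos": [3,24,30],"turn": 0,"claw": 0.6},
    {"delta_pos": [0,0,0],"turn": 0,"claw": 0.6},
    {"delta_pos": [0,0,0],"turn": 0,"claw": 0.6},
  ],
)

```text
time_s: 14.22
tcp_pos: [0.6062, -0.1657, 0.1013]
ee_rot: [[1.0, 0.024, -0.001], [0.024, -1.0, -0.0], [-0.001, 0.0, -1.0]]
wrist_force: [1.3, -0.5, -0.7]
gripper_width: 0.598
gripper_force: 0.0
```

```bash
python3 go.py 604.7 -166.7 15 -88.7; python3 - <<'E'
from h import *
A0=np.radians(6.65); A=np.array([[np.cos(A0),-np.sin(A0)],[np.sin(A0),np.cos(A0)]])
for n,b in(("top",(537.3,207.4)),("scene",(542.1,208))):
    Q=cap(n)["P"].reshape(-1,3)*1000; L=(Q[:,:2]-b)@A
    k=(abs(L[:,0])<34)&(abs(L[:,1])>97)&(abs(L[:,1])<140)&(Q[:,2]>30)&(Q[:,2]<90)
    r=cv2.minAreaRect(L[k].astype(np.float32)); print(n,k.sum(),np.round(r[0],1),np.round(r[1],1),round(r[2],1),[np.percentile(Q[k&(np.sign(L[:,1])==s),2],95).round(1) for s in(1,-1)])
E
```

```text
t 14.225 tcp [ 606.2 -165.7  101.3] phi -88.65 F [ 1.3 -0.5 -0.7] w 0.598
turn rad 0.0009
delta(after turn) [-1.6  1.  86.3]
top 378 [1.4 0.4] [ 45.1 260.8] 0.2 [np.float64(75.0), np.float64(74.8)]
scene 425 [-1.1  0.6] [ 48.2 263.1] 0.3 [np.float64(71.9), np.float64(72.5)]
```

Request:
drive_tool(
  moves=[
    {"delta_pos": [-1.5,1,30],"turn": 0,"claw": 0.6},
    {"delta_pos": [0,0,30],"turn": 0,"claw": 0.6},
    {"delta_pos": [0,0,17],"turn": 0,"claw": 0.6},
    {"delta_pos": [0,0,9],"turn": 0,"claw": 0.6},
    {"delta_pos": [0,0,0],"turn": 0,"claw": 0.4},
    {"delta_pos": [0,0,0],"turn": 0,"claw": 0.2},
    {"delta_pos": [0,0,0],"turn": 0,"claw": 0.1},
    {"delta_pos": [0,0,0],"turn": 0,"claw": 0.1},
    {"delta_pos": [0,0,0],"turn": 0,"claw": 0.1},
    {"delta_pos": [0,0,0],"turn": 0,"claw": 0.1},
  ],
)

```text
time_s: 15.58
tcp_pos: [0.6052, -0.1671, 0.0165]
ee_rot: [[1.0, 0.023, 0.001], [0.023, -1.0, -0.0], [0.001, 0.0, -1.0]]
wrist_force: [-0.9, 0.0, 4.9]
gripper_width: 0.297
gripper_force: 29.9
```

Request:
drive_tool(
  moves=[
    {"delta_pos": [0,0,0],"turn": 0,"claw": 0.1},
    {"delta_pos": [0,0,-10],"turn": 0,"claw": 0.1},
    {"delta_pos": [0,0,-40],"turn": 0,"claw": 0.1},
    {"delta_pos": [0,0,-50],"turn": 0,"claw": 0.1},
    {"delta_pos": [0,0,-35],"turn": 0,"claw": 0.1},
    {"delta_pos": [0,0,0],"turn": 0,"claw": 0.1},
  ],
)

```text
time_s: 16.32
tcp_pos: [0.6064, -0.1672, 0.1542]
ee_rot: [[1.0, 0.023, 0.007], [0.023, -1.0, -0.0], [0.007, 0.001, -1.0]]
wrist_force: [0.2, -0.4, -1.8]
gripper_width: 0.298
gripper_force: 29.9
```

```bash
python3 go.py 533.7 257.3 130 -83.2
```

```text
t 16.325 tcp [ 606.4 -167.2  154.2] phi -88.66 F [ 0.2 -0.4 -1.8] w 0.298
turn rad -0.0954
delta(after turn) [ -22.  -430.1   24.2]
```

Request:
drive_tool(
  moves=[
    {"delta_pos": [0,-20,0],"turn": -0.0477,"claw": 0.1},
    {"delta_pos": [0,-40,0],"turn": -0.0477,"claw": 0.1},
    {"delta_pos": [-3,-50,0],"turn": 0,"claw": 0.1},
    {"delta_pos": [-3,-50,0],"turn": 0,"claw": 0.1},
    {"delta_pos": [-3,-50,0],"turn": 0,"claw": 0.1},
    {"delta_pos": [-3,-50,0],"turn": 0,"claw": 0.1},
    {"delta_pos": [-3,-50,0],"turn": 0,"claw": 0.1},
    {"delta_pos": [-3,-50,0],"turn": 0,"claw": 0.1},
    {"delta_pos": [-2,-40,0],"turn": 0,"claw": 0.1},
    {"delta_pos": [-2,-30,24],"turn": 0,"claw": 0.1},
    {"delta_pos": [0,0,0],"turn": 0,"claw": 0.1},
    {"delta_pos": [0,0,0],"turn": 0,"claw": 0.1},
  ],
)

```text
time_s: 17.82
tcp_pos: [0.5351, 0.2574, 0.1257]
ee_rot: [[0.993, 0.119, -0.002], [0.119, -0.993, -0.002], [-0.002, 0.002, -1.0]]
wrist_force: [-0.7, 0.2, -0.0]
gripper_width: 0.297
gripper_force: 29.9
```

```bash
python3 go.py 533.5 257.3 95 -83.2; cat > cc.py <<'E'
from h import *
# cap flange in hand vs tcp, drive frame; cameras' bias x: top -2.4 scene +2.4
s=monitor.sense(); p=np.array(s["tcp_pos"])*1000
A0=np.radians(6.8); A=np.array([[np.cos(A0),-np.sin(A0)],[np.sin(A0),np.cos(A0)]])
for n,b in(("top",(-2.4,-.5)),("scene",(2.4,.3))):
    c=cap(n); Q=c["P"].reshape(-1,3)*1000; L=(Q[:,:2]-b-p[:2])@A; zz=Q[:,2]-(p[2]-16.5)
    k=(abs(L[:,0])<40)&(abs(L[:,1])<16)&(zz>3)&(zz<22)
    if k.sum()>8: r=cv2.minAreaRect(L[k].astype(np.float32)); print(n,k.sum(),"x",L[k,0].min().round(1),L[k,0].max().round(1),"y",L[k,1].min().round(1),L[k,1].max().round(1),"rect",np.round(r[0],1),np.round(r[1],1),round(r[2],1))
    cv2.imwrite(f"pics/{n}2.png",cv2.resize(c["color"][150:250,170:300,::-1] if n=="top" else c["color"][160:260,250:390,::-1],(800,600),interpolation=cv2.INTER_CUBIC))
E
python3 cc.py
```

```text
t 17.825 tcp [535.1 257.4 125.7] phi -83.15 F [-0.7  0.2 -0. ] w 0.297
turn rad 0.0009
delta(after turn) [-1.6 -0.1 30.7]
scene 96 x 5.8 27.0 y -14.9 15.7 rect [17.   0.2] [30.3 20.9] 87.1
```

View pics/scene2.png

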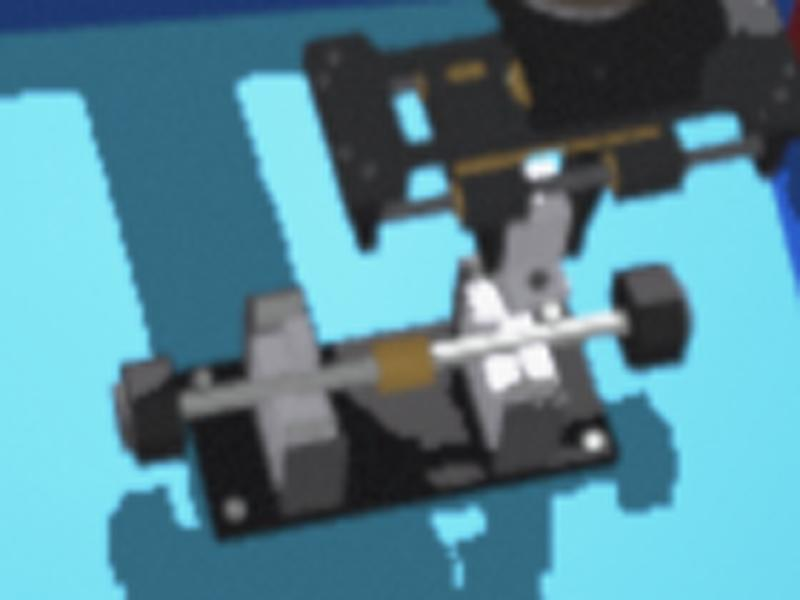

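Request:
drive_tool(
  moves=[
    {"delta_pos": [-1.1,-0.1,10],"turn": 0,"claw": 0.1},
    {"delta_pos": [0,0,20],"turn": 0,"claw": 0.1},
    {"delta_pos": [0,0,12],"turn": 0,"claw": 0.1},
    {"delta_pos": [0,0,4],"turn": 0,"claw": 0.1},
    {"delta_pos": [0,0,0],"turn": 0,"claw": 0.1},
    {"delta_pos": [0,0,0],"turn": 0,"claw": 0.1},
    {"delta_pos": [0,0,0],"turn": 0,"claw": 0.1},
  ],
)

```text
time_s: 18.8
tcp_pos: [0.535, 0.2579, 0.0812]
ee_rot: [[0.993, 0.118, 0.001], [0.118, -0.993, 0.001], [0.001, -0.001, -1.0]]
wrist_force: [-0.3, 0.1, -0.8]
gripper_width: 0.298
gripper_force: 29.9
```

```bash
python3 go.py 534 257.35 72 -83.2; python3 cc.py
```

```text
t 18.8 tcp [535.  257.9  81.2] phi -83.2 F [-0.3  0.1 -0.8] w 0.298
turn rad -0.0
delta(after turn) [-1.1  0.4  9.2]
scene 97 x 6.4 31.8 y -14.8 14.1 rect [19.6 -0.8] [28.6 25.1] 87.3
```

View pics/scene2.png

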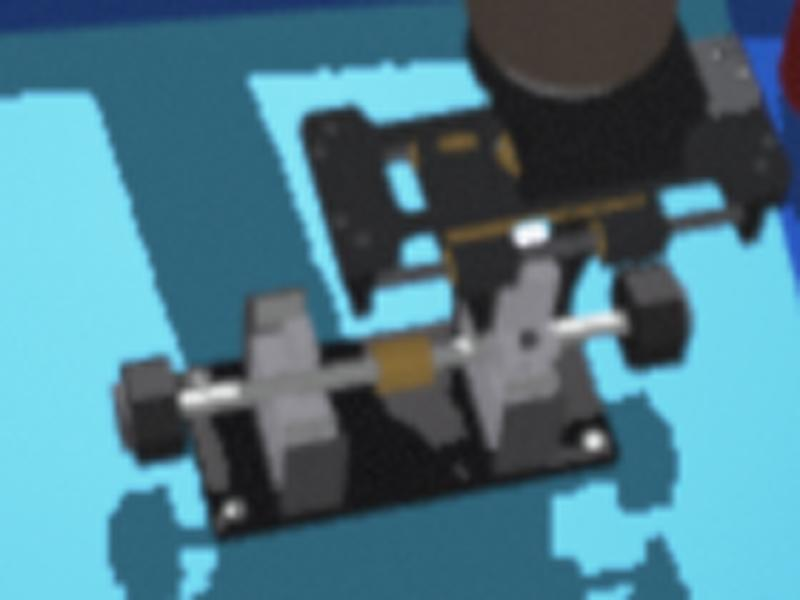

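Request:
drive_tool(
  moves=[
    {"delta_pos": [-1.1,0.4,0],"turn": 0,"claw": 0.1},
    {"delta_pos": [0,0,2],"turn": 0,"claw": 0.1},
    {"delta_pos": [0,0,1],"turn": 0,"claw": 0.1},
    {"delta_pos": [0,0,1],"turn": 0,"claw": 0.1},
    {"delta_pos": [0,0,1],"turn": 0,"claw": 0.1},
    {"delta_pos": [0,0,1],"turn": 0,"claw": 0.1},
    {"delta_pos": [0,0,0],"turn": 0,"claw": 0.1},
  ],
)

```text
time_s: 19.77
tcp_pos: [0.5336, 0.2571, 0.0745]
ee_rot: [[0.993, 0.118, -0.0], [0.118, -0.993, -0.0], [-0.0, 0.0, -1.0]]
wrist_force: [0.4, 0.4, -1.3]
gripper_width: 0.298
gripper_force: 29.9
```

Request:
drive_tool(
  moves=[
    {"delta_pos": [0,0,1],"turn": 0,"claw": 0.1},
    {"delta_pos": [0,0,1],"turn": 0,"claw": 0.1},
    {"delta_pos": [0,0,1],"turn": 0,"claw": 0.1},
    {"delta_pos": [0,0,0],"turn": 0,"claw": 0.1},
  ],
)

```text
time_s: 20.27
tcp_pos: [0.5342, 0.2574, 0.072]
ee_rot: [[0.993, 0.118, 0.001], [0.118, -0.993, 0.001], [0.001, -0.001, -1.0]]
wrist_force: [1.3, 0.5, -0.4]
gripper_width: 0.296
gripper_force: 29.9
```

Past the keys without resistance, so it's the right cap. Now pressing it home.

Request:
drive_tool(
  moves=[
    {"delta_pos": [0,0,1.5],"turn": 0,"claw": 0.1},
    {"delta_pos": [0,0,1.5],"turn": 0,"claw": 0.1},
    {"delta_pos": [0,0,1],"turn": 0,"claw": 0.1},
    {"delta_pos": [0,0,0],"turn": 0,"claw": 0.1},
  ],
)

```text
time_s: 20.78
tcp_pos: [0.5344, 0.2577, 0.068]
ee_rot: [[0.993, 0.118, 0.002], [0.118, -0.993, 0.001], [0.002, -0.001, -1.0]]
wrist_force: [3.0, 0.9, 1.2]
gripper_width: 0.3
gripper_force: 29.9
```

Request:
drive_tool(
  moves=[
    {"delta_pos": [0,0,1],"turn": 0,"claw": 0.1},
    {"delta_pos": [0,0,0.8],"turn": 0,"claw": 0.1},
    {"delta_pos": [0,0,0],"turn": 0,"claw": 0.1},
  ],
)

```text
time_s: 21.15
tcp_pos: [0.5343, 0.2575, 0.0664]
ee_rot: [[0.993, 0.119, 0.001], [0.119, -0.993, 0.001], [0.001, -0.001, -1.0]]
wrist_force: [2.3, 0.2, 4.2]
gripper_width: 0.3
gripper_force: 29.9
```

Request:
drive_tool(
  moves=[
    {"delta_pos": [0,0,1],"turn": 0,"claw": 0.1},
    {"delta_pos": [0,0,0.5],"turn": 0,"claw": 0.1},
    {"delta_pos": [0,0,0],"turn": 0,"claw": 0.1},
  ],
)

```text
time_s: 21.52
tcp_pos: [0.5343, 0.2575, 0.0664]
ee_rot: [[0.993, 0.119, 0.002], [0.119, -0.993, 0.001], [0.002, -0.0, -1.0]]
wrist_force: [0.4, 0.2, 12.0]
gripper_width: 0.292
gripper_force: 29.9
```

Request:
drive_tool(
  moves=[
    {"delta_pos": [0,0,1],"turn": 0,"claw": 0.1},
    {"delta_pos": [0,0,0],"turn": 0,"claw": 0.1},
    {"delta_pos": [0,0,0],"turn": 0,"claw": 0.1},
  ],
)

```text
time_s: 21.9
tcp_pos: [0.5343, 0.2575, 0.0664]
ee_rot: [[0.993, 0.119, 0.002], [0.119, -0.993, 0.001], [0.002, -0.0, -1.0]]
wrist_force: [-1.5, -0.8, 17.8]
gripper_width: 0.296
gripper_force: 29.9
```

Request:
drive_tool(
  moves=[
    {"delta_pos": [0,0,0],"turn": 0,"claw": 0.45},
    {"delta_pos": [0,0,0],"turn": 0,"claw": 0.5},
    {"delta_pos": [0,0,0],"turn": 0,"claw": 0.5},
    {"delta_pos": [0,0,0],"turn": 0,"claw": 0.5},
    {"delta_pos": [0,0,-15],"turn": 0,"claw": 0.5},
    {"delta_pos": [0,0,-40],"turn": 0,"claw": 0.5},
    {"delta_pos": [0,0,-40],"turn": 0,"claw": 0.5},
    {"delta_pos": [0,0,0],"turn": 0.166,"claw": 0.6},
    {"delta_pos": [0,0,0],"turn": 0.166,"claw": 0.6},
    {"delta_pos": [0,0,0],"turn": 0.166,"claw": 0.6},
    {"delta_pos": [0,0,0],"turn": 0.166,"claw": 0.6},
  ],
)

```text
time_s: 23.28
tcp_pos: [0.5338, 0.2572, 0.1596]
ee_rot: [[0.852, -0.523, 0.001], [-0.523, -0.852, 0.001], [0.001, -0.001, -1.0]]
wrist_force: [0.0, -0.2, -0.4]
gripper_width: 0.603
gripper_force: 0.0
```

```bash
python3 go.py 620.7 -331.2 100 -121.2
```

```text
t 23.275 tcp [533.8 257.2 159.6] phi -121.56 F [ 0.  -0.2 -0.4] w 0.603
turn rad -0.0063
delta(after turn) [379.1 458.3  59.6]
```

Request:
drive_tool(
  moves=[
    {"delta_pos": [20,24,0],"turn": -0.006,"claw": 0.6},
    {"delta_pos": [35,42,0],"turn": 0,"claw": 0.6},
    {"delta_pos": [35,42,0],"turn": 0,"claw": 0.6},
    {"delta_pos": [35,42,0],"turn": 0,"claw": 0.6},
    {"delta_pos": [35,42,0],"turn": 0,"claw": 0.6},
    {"delta_pos": [35,42,0],"turn": 0,"claw": 0.6},
    {"delta_pos": [35,42,0],"turn": 0,"claw": 0.6},
    {"delta_pos": [35,42,0],"turn": 0,"claw": 0.6},
    {"delta_pos": [35,42,0],"turn": 0,"claw": 0.6},
    {"delta_pos": [34,42,15],"turn": 0,"claw": 0.6},
    {"delta_pos": [30,36,20],"turn": 0,"claw": 0.6},
    {"delta_pos": [15,20,25],"turn": 0,"claw": 0.6},
  ],
)

```text
time_s: 24.78
tcp_pos: [0.6239, -0.3334, 0.0992]
ee_rot: [[0.857, -0.515, 0.002], [-0.515, -0.857, -0.001], [0.003, -0.0, -1.0]]
wrist_force: [0.5, 0.8, 0.3]
gripper_width: 0.595
gripper_force: 0.0
```

Request:
drive_tool(
  moves=[
    {"delta_pos": [0,0,0],"turn": 0,"claw": 0.6},
    {"delta_pos": [0,0,0],"turn": 0,"claw": 0.6},
    {"delta_pos": [0,0,0],"turn": 0,"claw": 0.6},
  ],
)

```text
time_s: 25.15
tcp_pos: [0.6243, -0.3297, 0.1004]
ee_rot: [[0.859, -0.512, 0.003], [-0.512, -0.859, -0.001], [0.003, -0.001, -1.0]]
wrist_force: [-0.3, -0.0, -0.4]
gripper_width: 0.601
gripper_force: 0.0
```

```bash
python3 go.py 620.7 -331.2 16 -121.2; python3 - <<'E'
from h import *
A0=np.radians(6.8); A=np.array([[np.cos(A0),-np.sin(A0)],[np.sin(A0),np.cos(A0)]])
for n,b in(("top",(537,207.2)),("scene",(541.8,208))):
    Q=cap(n)["P"].reshape(-1,3)*1000; L=(Q[:,:2]-b)@A
    k=(abs(L[:,0])<20)&(abs(L[:,1]-50)<20)&(Q[:,2]>90)&(Q[:,2]<120); r=cv2.minAreaRect(L[k].astype(np.float32)); print(n,"cap_a",k.sum(),np.round(r[0],1),np.round(r[1],1),round(r[2],1),"z",np.median(Q[k,2]).round(1))
    M=Q[:,:2]-(620.7,-331.2); k=(np.hypot(*M.T)<30)&(Q[:,2]>45)&(Q[:,2]<57); print("cap_b top",k.sum(),np.median(Q[k],0).round(1) if k.sum() else "")
E
```

```text
t 25.15 tcp [ 624.3 -329.7  100.4] phi -120.82 F [-0.3 -0.  -0.4] w 0.601
turn rad 0.0067
delta(after turn) [-2.3  3.2 84.4]
top cap_a 118 [ 1.9 50. ] [26. 26.] 1.1 z 102.9
cap_b top 0 
scene cap_a 116 [-0.7 48.5] [26.3 27.2] 3.7 z 99.9
cap_b top 52 [ 629.1 -338.1   50.4]
```

Request:
drive_tool(
  moves=[
    {"delta_pos": [-2.3,3.2,20],"turn": 0.0067,"claw": 0.6},
    {"delta_pos": [0,0,35],"turn": 0,"claw": 0.6},
    {"delta_pos": [0,0,20],"turn": 0,"claw": 0.6},
    {"delta_pos": [0,0,9],"turn": 0,"claw": 0.6},
    {"delta_pos": [0,0,0],"turn": 0,"claw": 0.4},
    {"delta_pos": [0,0,0],"turn": 0,"claw": 0.2},
    {"delta_pos": [0,0,0],"turn": 0,"claw": 0.1},
    {"delta_pos": [0,0,0],"turn": 0,"claw": 0.1},
    {"delta_pos": [0,0,0],"turn": 0,"claw": 0.1},
    {"delta_pos": [0,0,0],"turn": 0,"claw": 0.1},
    {"delta_pos": [0,0,0],"turn": 0,"claw": 0.1},
  ],
)

```text
time_s: 26.62
tcp_pos: [0.6204, -0.3323, 0.0154]
ee_rot: [[0.855, -0.519, 0.002], [-0.519, -0.855, -0.001], [0.002, -0.0, -1.0]]
wrist_force: [0.5, 1.3, 6.3]
gripper_width: 0.296
gripper_force: 29.9
```

Request:
drive_tool(
  moves=[
    {"delta_pos": [0,0,-10],"turn": 0,"claw": 0.1},
    {"delta_pos": [0,0,-40],"turn": 0,"claw": 0.1},
    {"delta_pos": [0,0,-50],"turn": 0,"claw": 0.1},
    {"delta_pos": [0,0,-45],"turn": 0,"claw": 0.1},
    {"delta_pos": [0,0,0],"turn": -0.1326,"claw": 0.1},
    {"delta_pos": [0,0,0],"turn": -0.1326,"claw": 0.1},
    {"delta_pos": [0,0,0],"turn": -0.1326,"claw": 0.1},
    {"delta_pos": [0,0,0],"turn": -0.1326,"claw": 0.1},
    {"delta_pos": [0,0,0],"turn": -0.1326,"claw": 0.1},
    {"delta_pos": [0,0,0],"turn": 0,"claw": 0.1},
    {"delta_pos": [0,0,0],"turn": 0,"claw": 0.1},
  ],
)

```text
time_s: 28.0
tcp_pos: [0.6194, -0.3321, 0.1589]
ee_rot: [[0.993, 0.114, -0.001], [0.114, -0.993, 0.0], [-0.001, -0.0, -1.0]]
wrist_force: [-0.3, -0.2, -1.3]
gripper_width: 0.298
gripper_force: 29.9
```

```bash
python3 go.py 545.3 158 130 -83.2
```

```text
t 28.0 tcp [ 619.4 -332.1  158.9] phi -83.43 F [-0.3 -0.2 -1.3] w 0.298
turn rad -0.004
delta(after turn) [ -15.6 -495.4   28.9]
```

Request:
drive_tool(
  moves=[
    {"delta_pos": [0,-20,0],"turn": -0.004,"claw": 0.1},
    {"delta_pos": [-1,-40,0],"turn": 0,"claw": 0.1},
    {"delta_pos": [-2,-52,0],"turn": 0,"claw": 0.1},
    {"delta_pos": [-2,-52,0],"turn": 0,"claw": 0.1},
    {"delta_pos": [-2,-52,0],"turn": 0,"claw": 0.1},
    {"delta_pos": [-2,-52,0],"turn": 0,"claw": 0.1},
    {"delta_pos": [-2,-52,0],"turn": 0,"claw": 0.1},
    {"delta_pos": [-2,-52,0],"turn": 0,"claw": 0.1},
    {"delta_pos": [-1.6,-52,0],"turn": 0,"claw": 0.1},
    {"delta_pos": [-1,-46,10],"turn": 0,"claw": 0.1},
    {"delta_pos": [0,-25.4,19],"turn": 0,"claw": 0.1},
    {"delta_pos": [0,0,0],"turn": 0,"claw": 0.1},
  ],
)

```text
time_s: 29.5
tcp_pos: [0.5428, 0.1594, 0.1291]
ee_rot: [[0.992, 0.123, -0.003], [0.123, -0.992, -0.001], [-0.003, 0.001, -1.0]]
wrist_force: [-0.3, -0.2, -1.4]
gripper_width: 0.297
gripper_force: 29.9
```

Request:
drive_tool(
  moves=[
    {"delta_pos": [0,0,0],"turn": 0,"claw": 0.1},
    {"delta_pos": [0,0,20],"turn": 0,"claw": 0.1},
    {"delta_pos": [0,0,15],"turn": 0,"claw": 0.1},
    {"delta_pos": [0,0,10],"turn": 0,"claw": 0.1},
    {"delta_pos": [0,0,0],"turn": 0,"claw": 0.1},
    {"delta_pos": [0,0,0],"turn": 0,"claw": 0.1},
    {"delta_pos": [0,0,0],"turn": 0,"claw": 0.1},
  ],
)

```text
time_s: 30.38
tcp_pos: [0.5451, 0.158, 0.086]
ee_rot: [[0.993, 0.121, 0.001], [0.121, -0.993, 0.001], [0.001, -0.0, -1.0]]
wrist_force: [-0.3, 0.3, -1.6]
gripper_width: 0.293
gripper_force: 29.9
```

```bash
python3 go.py 545.7 158.05 75 -83.2; python3 cc.py
```

```text
t 30.375 tcp [545.1 158.   86. ] phi -83.07 F [-0.3  0.3 -1.6] w 0.293
turn rad 0.0023
delta(after turn) [ 0.6  0.1 11. ]
scene 86 x 8.1 26.7 y -14.4 15.9 rect [17.7  1. ] [18.5 30.3] 1.4
```

View pics/scene2.png

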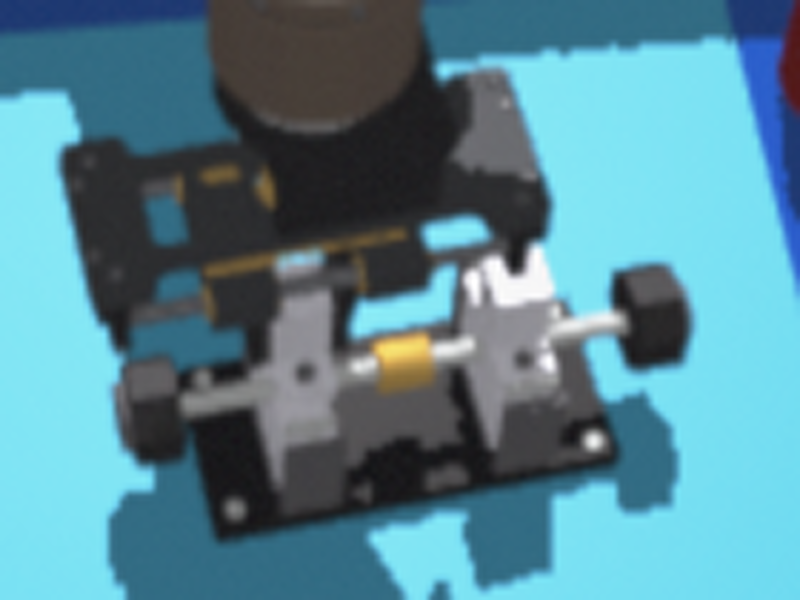

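Request:
drive_tool(
  moves=[
    {"delta_pos": [0.5,0,4],"turn": 0.002,"claw": 0.1},
    {"delta_pos": [0,0,3],"turn": 0,"claw": 0.1},
    {"delta_pos": [0,0,2],"turn": 0,"claw": 0.1},
    {"delta_pos": [0,0,1],"turn": 0,"claw": 0.1},
    {"delta_pos": [0,0,1],"turn": 0,"claw": 0.1},
    {"delta_pos": [0,0,1],"turn": 0,"claw": 0.1},
    {"delta_pos": [0,0,0],"turn": 0,"claw": 0.1},
  ],
)

```text
time_s: 31.35
tcp_pos: [0.5451, 0.1579, 0.0733]
ee_rot: [[0.993, 0.119, -0.0], [0.119, -0.993, -0.0], [-0.0, 0.0, -1.0]]
wrist_force: [0.3, -0.6, -0.6]
gripper_width: 0.295
gripper_force: 29.9
```

Request:
drive_tool(
  moves=[
    {"delta_pos": [0,0,1],"turn": 0,"claw": 0.1},
    {"delta_pos": [0,0,1],"turn": 0,"claw": 0.1},
    {"delta_pos": [0,0,1],"turn": 0,"claw": 0.1},
    {"delta_pos": [0,0,1],"turn": 0,"claw": 0.1},
    {"delta_pos": [0,0,0],"turn": 0,"claw": 0.1},
  ],
)

```text
time_s: 31.98
tcp_pos: [0.5458, 0.1581, 0.0698]
ee_rot: [[0.993, 0.119, 0.001], [0.119, -0.993, 0.0], [0.001, -0.0, -1.0]]
wrist_force: [1.1, 0.1, 1.3]
gripper_width: 0.299
gripper_force: 29.9
```

Past the keys (underside about 54 mm). Pressing home.

Request:
drive_tool(
  moves=[
    {"delta_pos": [0,0,1.5],"turn": 0,"claw": 0.1},
    {"delta_pos": [0,0,1.5],"turn": 0,"claw": 0.1},
    {"delta_pos": [0,0,1.5],"turn": 0,"claw": 0.1},
    {"delta_pos": [0,0,0.5],"turn": 0,"claw": 0.1},
    {"delta_pos": [0,0,0],"turn": 0,"claw": 0.1},
  ],
)

```text
time_s: 32.6
tcp_pos: [0.5457, 0.1582, 0.0654]
ee_rot: [[0.993, 0.119, 0.001], [0.119, -0.993, 0.0], [0.002, -0.0, -1.0]]
wrist_force: [-0.5, 1.3, 5.8]
gripper_width: 0.294
gripper_force: 29.9
```

Request:
drive_tool(
  moves=[
    {"delta_pos": [0,0,1],"turn": 0,"claw": 0.1},
    {"delta_pos": [0,0,1],"turn": 0,"claw": 0.1},
    {"delta_pos": [0,0,0],"turn": 0,"claw": 0.1},
    {"delta_pos": [0,0,0],"turn": 0,"claw": 0.1},
  ],
)

```text
time_s: 33.1
tcp_pos: [0.5457, 0.1582, 0.0653]
ee_rot: [[0.993, 0.12, 0.002], [0.12, -0.993, 0.0], [0.002, -0.0, -1.0]]
wrist_force: [-5.7, 0.1, 17.4]
gripper_width: 0.293
gripper_force: 29.9
```

Hard stop at 65.3, where 65.4 was expected. Release, retreat and check.

Request:
drive_tool(
  moves=[
    {"delta_pos": [0,0,0],"turn": 0,"claw": 0.45},
    {"delta_pos": [0,0,0],"turn": 0,"claw": 0.5},
    {"delta_pos": [0,0,0],"turn": 0,"claw": 0.5},
    {"delta_pos": [0,0,0],"turn": 0,"claw": 0.5},
    {"delta_pos": [0,0,-15],"turn": 0,"claw": 0.5},
    {"delta_pos": [0,0,-40],"turn": 0,"claw": 0.5},
    {"delta_pos": [0,0,-50],"turn": 0,"claw": 0.5},
    {"delta_pos": [0,40,0],"turn": 0,"claw": 0.5},
    {"delta_pos": [0,60,0],"turn": 0,"claw": 0.5},
    {"delta_pos": [0,60,0],"turn": 0,"claw": 0.5},
    {"delta_pos": [0,50,0],"turn": 0,"claw": 0.5},
    {"delta_pos": [0,30,0],"turn": 0,"claw": 0.5},
  ],
)

```text
time_s: 34.6
tcp_pos: [0.5737, -0.0828, 0.1686]
ee_rot: [[0.993, 0.117, 0.001], [0.117, -0.993, -0.0], [0.001, 0.0, -1.0]]
wrist_force: [-0.6, -0.0, -0.4]
gripper_width: 0.503
gripper_force: 0.0
```

Request:
drive_tool(
  moves=[
    {"delta_pos": [0,0,0],"turn": 0,"claw": 0.5},
    {"delta_pos": [0,0,0],"turn": 0,"claw": 0.5},
  ],
)

```text
time_s: 34.85
tcp_pos: [0.5736, -0.0801, 0.168]
ee_rot: [[0.993, 0.119, 0.001], [0.119, -0.993, 0.0], [0.001, -0.0, -1.0]]
wrist_force: [-0.5, -0.3, 0.8]
gripper_width: 0.503
gripper_force: 0.0
```

```bash
python3 - <<'E'
from h import *
A0=np.radians(6.75); A=np.array([[np.cos(A0),-np.sin(A0)],[np.sin(A0),np.cos(A0)]])
for n,b in(("top",(537.3,207.1)),("scene",(542.1,208))):
    c=cap(n); Q=c["P"].reshape(-1,3)*1000; L=(Q[:,:2]-b)@A
    for y in(50,-50):
        k=(abs(L[:,0])<20)&(abs(L[:,1]-y)<20)&(Q[:,2]>90)&(Q[:,2]<120); r=cv2.minAreaRect(L[k].astype(np.float32)); print(n,"cap",y,k.sum(),np.round(r[0],1),np.round(r[1],1),round(r[2],1),"z",np.median(Q[k,2]).round(1))
    k=(abs(L[:,0])<34)&(abs(L[:,1])>97)&(abs(L[:,1])<140)&(Q[:,2]>30)&(Q[:,2]<90)
    r=cv2.minAreaRect(L[k].astype(np.float32)); print(n,"knobs",np.round(r[0],1),np.round(r[1],1),round(r[2],1),[np.percentile(Q[k&(np.sign(L[:,1])==s),2],95).round(1) for s in(1,-1)])
    if n=="scene": cv2.imwrite("pics/end.png",cv2.resize(c["color"][160:260,250:390,::-1],(800,600),interpolation=cv2.INTER_CUBIC))
E
```

```text
top cap 50 117 [ 1.5 50.2] [25.8 26.3] 0.5 z 102.6
top cap -50 0 [0. 0.] [0. 0.] 0.0 z nan
  return _methods._mean(a, axis=axis, dtype=dtype,
  ret = ret.dtype.type(ret / rcount)
Traceback (most recent call last):
IndexError: index -1 is out of bounds for axis 0 with size 0
```

```bash
python3 - <<'E'
from h import *
A0=np.radians(6.75); A=np.array([[np.cos(A0),-np.sin(A0)],[np.sin(A0),np.cos(A0)]])
c=cap("scene"); Q=c["P"].reshape(-1,3)*1000; L=(Q[:,:2]-(542.1,208))@A
for y in(50,-50):
    k=(abs(L[:,0])<20)&(abs(L[:,1]-y)<20)&(Q[:,2]>90)&(Q[:,2]<120); r=cv2.minAreaRect(L[k].astype(np.float32)); print("cap",y,k.sum(),np.round(r[0],1),np.round(r[1],1),round(r[2],1),"z",np.median(Q[k,2]).round(1))
k=(abs(L[:,0])<34)&(abs(L[:,1])>97)&(abs(L[:,1])<140)&(Q[:,2]>30)&(Q[:,2]<90)
r=cv2.minAreaRect(L[k].astype(np.float32)); print("knobs",np.round(r[0],1),np.round(r[1],1),round(r[2],1),[np.percentile(Q[k&(np.sign(L[:,1])==s),2],95).round(1) for s in(1,-1)])
cv2.imwrite("pics/end.png",cv2.resize(c["color"][160:260,250:390,::-1],(800,600),interpolation=cv2.INTER_CUBIC))
E
```

```text
cap 50 116 [-0.4 48.7] [26.3 25.9] 88.9 z 99.5
cap -50 114 [ -0.6 -51.4] [27.6 26.6] 2.7 z 99.5
knobs [-0.5  0.8] [262.9  48.5] 89.4 [np.float64(71.4), np.float64(72.2)]
```

View pics/end.png

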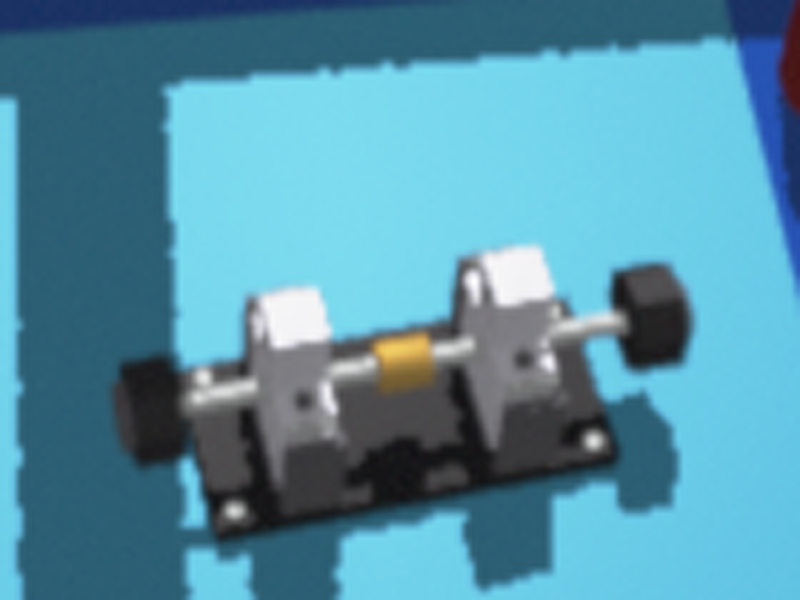

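The picture shows both caps upright at equal height, web tops at (290,315) and (515,275). The axle runs level through them with the pinion midway at (403,362). The numbers agree, so I'm handing it in.

```bash
python3 -c "
from station import ticket
print(ticket.finish_job())"
```

```text
the job is handed in; nothing more can be done
None
```

The job is handed in at about 35 s: the axle sits bottomed in both slots, with cap_a pressed home on the left half and cap_b on the right; hand-in gave no verdict, but both caps hit a hard stop within 0.1 mm of the expected height and I moved no bystander.

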